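Close the milk measuring cell and set its clamp screw

ROBOT

A 7-joint arm with a two-finger parallel gripper is mounted at the origin on the work surface. World frame = base frame: x ahead of the robot, y to its left, z up, the work surface at z = 0. Lengths are in m, angles in rad, forces in N, time in s.
With the tool pointing down it reaches from about 0.4 to 0.85 m from the base axis. Payload 4.4 kg.
Tool frame: the origin (TCP) lies where the fingers leave the gripper's body, on its centre line; the fingertips stand 97 mm ahead of it and the grasp point (between the pads) lies 78 mm ahead of it; y points along the fingers, x is the direction in which the jaws open and shut, and the axes are right-handed (so a half turn about y gives the same grasp; the last joint's range is limited). The gripper opens to 94 mm and grips with 3 to 60 N. Pads are 16 mm wide; open, the fingers measure 119 mm over their backs; the gripper's body (75 mm by 177 mm) begins 78 mm behind the grasp point.
Start: joints at [-1.391, 0.628, 0.038, 1.517, -0.027, 0.996, -0.02], TCP at [0.158, 0.63, 0.303] pointing down, gripper open.
Joint ranges: [-3.06, 3.06], [-0.37, 2.12], [-1.25, 1.32], [0.18, 2.47], [-1.1, 4.24], [0.23, 1.98], [-2.94, 2.94]. Speed limits (rad/s): [2.57, 2.57, 3.14, 3.14, 3.14, 3.14, 3.14].

INTERFACE

Orientations are given as a unit quaternion [x, y, z, w].
In Python, from plant import env, solver, grab_frame, workorder gives the robot as it stands. Calls block until the motion is done:
- env.move_pose(position, orientation): joint-space move of the TCP to a pose.
- env.line_to(position, rotation=None, speed=0.15): straight line of the TCP; rotation=None keeps the orientation; speed is the mean speed in m/s.
- env.move_joints(angles): joint-space move.
- env.grip(opening, f_grip=None): finger opening in m; f_grip is the grip in N (None keeps the last); returns when the fingers have stopped.
- env.pause(seconds).
- solver.solve_ik(position, orientation): joint angles nearest the present ones, or None.
- grab_frame(name): name is "scene" or "top" or "wrist"; returns a dict with "color" (420x560x3 uint8, red, green, blue), "fx", "fy", "cx", "cy" (pixels), "k1" (the pictures are not rectified: a ray, as slopes to the right and down, at radius r is drawn at 1 + k1 r^2 times it, then the intrinsics apply), "pose" (4x4, takes a point from camera to world coordinates); the wrist camera has in their place "mount" (4x4, takes a point from camera to tool coordinates, whose origin is the TCP and whose axes are the tool frame's). Camera axes: x right, y down, z forward; pixel columns grow to the right and rows downward; lengths in m; the calibration is good to about 2 mm. A picture is of the moment at which its call begins: read the wrist's pose just before it. There is no depth.
A pose or a line that the arm cannot do raises env.Unreachable and nothing moves.
- workorder.finish_job(): hands the job in, once; it reports no verdict.
Readings, each from a call of its own:
- env.get_time(): time.
- env.get_q(): joint angles.
- env.get_joint_velocities(): joint speeds.
- env.get_joint_efforts(): joint torques, N m.
- env.get_ee_pos(): TCP position.
- env.get_tool_rot(): TCP orientation.
- env.get_ft_force(): force on the tool from outside, world axes, zero at the start.
- env.get_torque(): the same for the moment, N m.
- env.get_width(): finger opening in m.
Only numpy, scipy, OpenCV 4.12 (cv2) and the standard library are available. Lean on these libraries where they do the work, as an engineer would, in place of code of your own. Each camera call takes 0.05 s, during which the arm holds its last target.

TASK

The steel cover plate of the measuring cell is propped up at one end: press that end down until the plate lies level and fully home in its pocket. Then turn the clamp screw clockwise until it seats, back it off a quarter turn, and finish there with the gripper still holding the screw's wings. Leave the two sample pots and the bottle standing where they are.

Things in the scene. Friction and masses are not known exactly. Their poses are not given: they have to be found in the camera images.
- block: Measuring-cell block, aluminium, fixed: slab 170 (x) x 136 (y) x 26 mm high. Origin: centre of its underside, on the bench; x along its length, z up. On top, a 5 mm rim encloses a pocket 134 x 94 mm, floor 26 mm above the bench. A steel bridge (18 mm wide along x, 135 mm along y, top 50 mm above the bench) crosses the pocket at x = -49 mm and carries the clamp screw.
- lift_pin (a joint): How far the stiff white lift pin has sunk (m): 0 = 11 mm up out of the pocket floor, 0.0115 = fully down. It stands under the plate at x = +52 mm, y = 0 of the block, has no spring, sinks when pushed with about 7 N and stays down.
- plate: Loose steel cover plate 130 (x) x 90 (y) x 6 mm, 0.5 kg, in the pocket (2 mm play) and under the bridge. Origin: centre of its underside; x as the block's, z out of its top. The lift pin props up its +x end (tilt about 0.1 rad); 8 to 20 N on its top above the pin (x = +52 mm, y = 0) sends it down. Home, it is level, its top 32 mm above the bench.
- screw (a joint): Clamp screw, how far it is backed off: 0 = seated (a firm stop, turning clockwise from above), growing counter-clockwise from above, up to 3.4 rad. It starts 0.7 to 2.2 rad backed off, turns with about 0.1 N m, stays where it is left and does not rise or sink as it turns.
- screw_grip (a point): Point on the clamp screw's vertical axis at the height to grip: 80 mm above the bench, at x = -49 mm, y = 0 of the block. The head is an upright flat black wing with two round ears, 56 mm long (x of this point), 9 mm thick (y), 66 to 90 mm above the bench, on a thin neck; it turns with the screw. With the screw seated the wing lies along the block's x.
- pot0: Closed sample pot, 42 mm across, 50 mm high, standing on the bench beside the block; origin at the centre of its foot. Leave alone.
- pot1: A second sample pot, the same as the first. Leave alone.
- bottle: White bottle, 60 mm across, 90 mm high, standing on the bench on the block's other side; origin at the centre of its foot. Leave alone.
Not all that is in view belongs to the job. Of the things that look like the block, the middle-sized one is meant.

How it is judged:
By the outcome, as a careful person would: the job done as asked, in the order asked, and still so for the second after the job is handed in, while the arm keeps its last pose, push and grip.
It also fails if it takes over 51 s, if anything falls off the work surface, if the arm or the gripper's body presses on something with over 40 N, if the wrist force passes 120 N, or if a joint passes its speed limit or range.

## Working session

There is one attempt and no reset: what is moved stays moved. The work goes in short steps, each a Python script; the robot and the scene stay as the last script left them, time stands still between calls to the robot, and variables do not carry over. Pictures are saved under pics/ and viewed, and the job is handed in when it is done.

```bash
ls; mkdir -p pics
python3 - <<'E'
from plant import env, solver, grab_frame, workorder
import cv2
for n in("scene","top","wrist"):
    f=grab_frame(n); cv2.imwrite(f"pics/{n}0.png",f["color"][:,:,::-1])
    print(n,{k:(v.tolist() if hasattr(v,'tolist') else v) for k,v in f.items() if k!="color"})
print(env.get_time(),env.get_ee_pos(),env.get_tool_rot(),env.get_width())
E
```

```text
pics
scene {'fx': 426.5982082002598, 'fy': 426.5982082002598, 'cx': 286.0181348245824, 'cy': 206.7185154635984, 'k1': -0.11791097992720928, 'pose': [[-0.44472807817941995, 0.6974724502837101, -0.5619155786896085, 1.0387782789777167], [0.8956542591307391, 0.34315160499504144, -0.28293183647354647, 0.3401582270983231], [-0.004514928549417712, -0.6291098132159161, -0.7773033245365858, 0.7262184361719205], [0.0, 0.0, 0.0, 1.0]]}
top {'fx': 474.2766159572642, 'fy': 474.2766159572642, 'cx': 280.0165290461713, 'cy': 205.80249503219787, 'k1': 0.0410824686534492, 'pose': [[0.026788906795125036, -0.9957881432527758, 0.08768311256970486, 0.4864172177736187], [-0.9994614162740998, -0.028343943578659752, -0.016537782250963643, 0.11734210684003812], [0.018953412676682813, -0.08719285876491942, -0.9960111312271105, 1.167635446036678], [0.0, 0.0, 0.0, 1.0]]}
wrist {'fx': 374.82360354937424, 'fy': 374.82360354937424, 'cx': 282.4181506929453, 'cy': 210.93043058254185, 'k1': -0.0994387015529242, 'mount': [[0.9999989016832098, -0.0014045781871078887, 0.00047306710887200346, 0.0008043216019776311], [-0.0008082496081386886, -0.2492664058673454, 0.9684346160885332, -0.08279427489587515], [-0.0012423223994355412, -0.9684339347968401, -0.24926726734363613, 0.07215455346877002], [0.0, 0.0, 0.0, 1.0]]}
0.15 [0.15806542 0.63013083 0.30199422] [ 0.55783883  0.43455242 -0.43531768 -0.55720602] 0.09380939294881933
```

View pics/scene0.png

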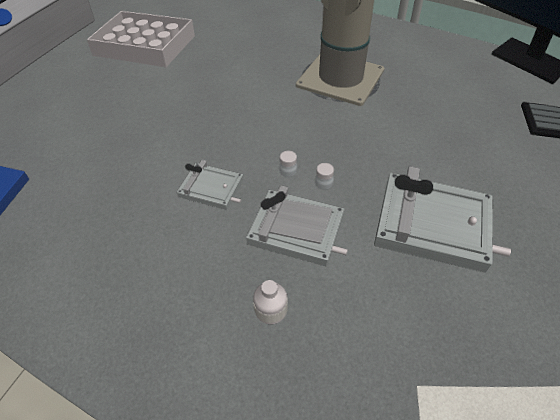

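View pics/top0.png

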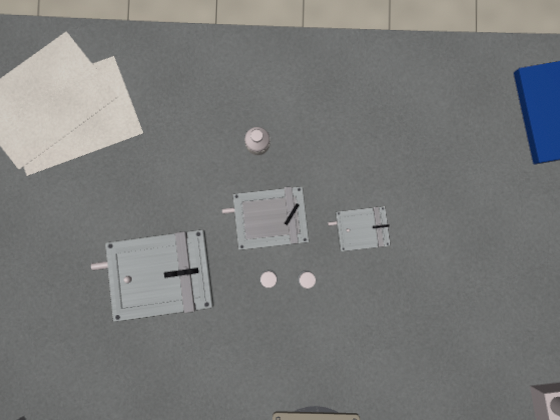

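View pics/wrist0.png

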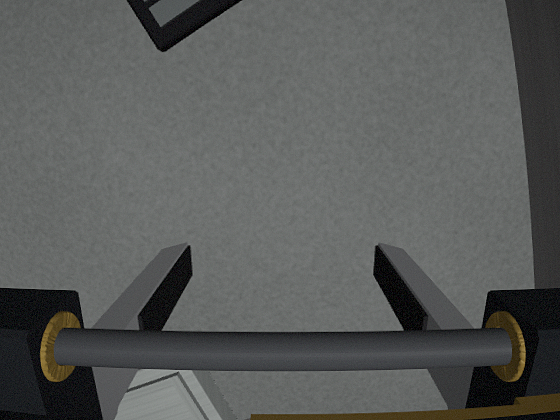

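Three blocks look alike in the top view: a large one at (158,275), a middle one at (271,218) and a small one at (362,228). The middle one is meant, with the plate in it and the pots at (268,279) and (307,280) and the bottle at (257,140) around it. I'll check it in an enlarged crop.

Run:
```python
import cv2
a=cv2.imread("pics/top0.png")[175:300,210:330]
cv2.imwrite("pics/topc.png",cv2.resize(a,None,fx=5,fy=4.8,interpolation=cv2.INTER_CUBIC))
a=cv2.imread("pics/scene0.png")[180:270,240:360]
cv2.imwrite("pics/scenec.png",cv2.resize(a,None,fx=6,fy=6,interpolation=cv2.INTER_CUBIC))
```

```text
(no output)
```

View pics/topc.png

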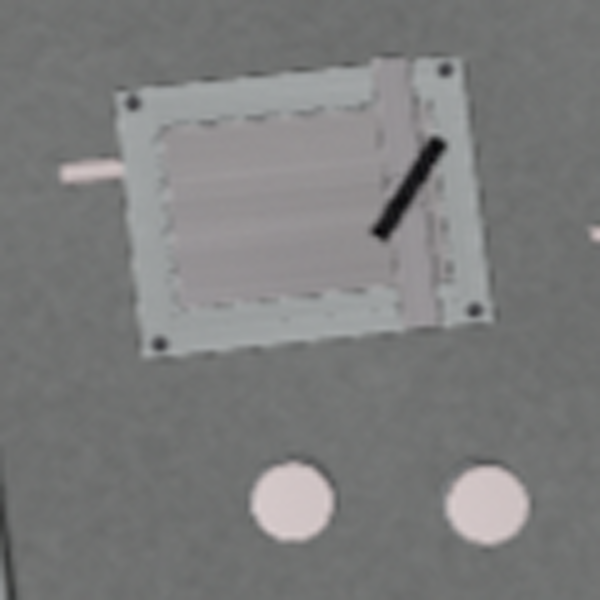

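View pics/scenec.png

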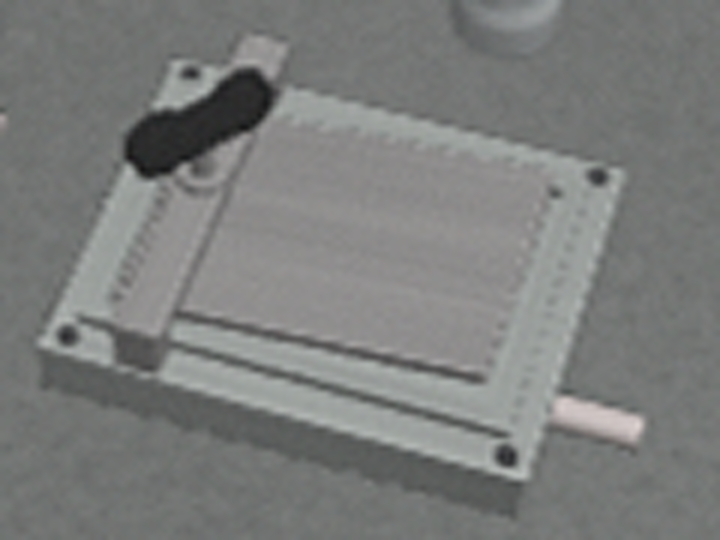

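```bash
cat > h.py <<'E'
import numpy as np, cv2
from scipy.spatial.transform import Rotation as R
def ray(f,px,T=None):
    T=np.array(f["pose"]) if T is None else T
    K=np.array([[f["fx"],0,f["cx"]],[0,f["fy"],f["cy"]],[0,0,1]])
    n=cv2.undistortPoints(np.array(px,float).reshape(-1,1,2),K,np.array([f["k1"],0,0,0,0.]))[:,0]
    d=np.c_[n,np.ones(len(n))]@T[:3,:3].T
    return T[:3,3],d
def at(f,px,z,T=None):
    o,d=ray(f,px,T); return o+d*((z-o[2])/d[:,2])[:,None]
def wristT(f,p,q):
    T=np.eye(4);T[:3,:3]=R.from_quat(q).as_matrix();T[:3,3]=p
    return T@np.array(f["mount"])
def proj(f,P,T=None):
    T=np.array(f["pose"]) if T is None else T
    Ti=np.linalg.inv(T);K=np.array([[f["fx"],0,f["cx"]],[0,f["fy"],f["cy"]],[0,0,1]])
    return cv2.projectPoints(np.array(P,float).reshape(-1,1,3),cv2.Rodrigues(Ti[:3,:3])[0],Ti[:3,3],K,np.array([f["k1"],0,0,0,0.]))[0][:,0]
def fit(model,meas): # 2D rigid
    m,w=model.mean(0),meas.mean(0);a=model-m;b=meas-w
    th=np.arctan2((a[:,0]*b[:,1]-a[:,1]*b[:,0]).sum(),(a*b).sum())
    c,s=np.cos(th),np.sin(th);M=np.array([[c,-s],[s,c]])
    t=w-M@m
    return th,t,meas-(model@M.T+t)
def blk(th,t,p):
    c,s=np.cos(th),np.sin(th);return np.array([[c,-s],[s,c]])@np.array(p)+t
E
python3 - <<'E'
from h import *
from plant import grab_frame
np.set_printoptions(precision=4,suppress=True)
model=np.array([[.085,.068],[.085,-.068],[-.085,-.068],[-.085,.068]])
f=grab_frame("top");g=grab_frame("scene")
u=np.array([[118,95],[145,355],[492,320],[462,58]],float)
px=u/[5,4.8]+[210,175]
for order in (px,):
  W=at(f,order,.031)[:,:2]; print(W)
  for m in (model,model[[1,0,3,2]]): th,t,r=fit(m,W);print("top",th,t,r*1e3)
e=np.array([[445,140],[380,238]],float)/[5,4.8]+[210,175]
w=at(f,e,.085)[:,:2];print("wing",w,np.linalg.norm(w[0]-w[1]),np.arctan2(*(w[0]-w[1])[::-1]),w.mean(0))
s=np.array([[628,172],[530,478],[40,345],[172,62]],float)/6+[240,180]
W=at(g,s,.031)[:,:2];print(W)
for m in (model,model[[1,0,3,2]]): th,t,r=fit(m,W);print("scene",th,t,r*1e3)
p=np.array([[268,279],[307,280],[257,136]]);print(at(f,p,.05))
E
```

```text
[[0.6099 0.2108]
 [0.4806 0.1934]
 [0.5023 0.0283]
 [0.6334 0.0456]]
top 1.71306361673974 [0.5565 0.1195] [[ 132.7041   16.7952]
 [-131.2452  -19.9297]
 [-133.5845  -16.7407]
 [ 132.1257   19.8752]]
top 1.70570672281804 [0.5565 0.1195] [[-2.6103 -2.0788]
 [ 2.8305 -1.2284]
 [ 1.7299  2.1333]
 [-1.9501  1.1739]]
wing [[0.5867 0.0559]
 [0.5391 0.0845]] 0.05559886626775135 -0.5407482509107421 [0.5629 0.0702]
[[0.4867 0.1995]
 [0.617  0.2174]
 [0.6411 0.052 ]
 [0.5119 0.0331]]
scene 1.7156152903953041 [0.5642 0.1255] [[ 2.102  -0.2849]
 [-2.1858 -1.9868]
 [-2.6568  0.7616]
 [ 2.7406  1.5101]]
scene 1.7286677713286962 [0.5642 0.1255] [[-131.2438  -20.6216]
 [ 133.3535   18.6845]
 [ 130.6889   21.0984]
 [-132.7987  -19.1612]]
[[0.4128 0.1222 0.05  ]
 [0.4128 0.0312 0.05  ]
 [0.7508 0.1583 0.05  ]]
```

```bash
cat >> h.py <<'E'
def quat(yaw): # tool y down, tool x at world yaw
    x=np.array([np.cos(yaw),np.sin(yaw),0]);y=np.array([0,0,-1.]);z=np.cross(x,y)
    return R.from_matrix(np.c_[x,y,z]).as_quat()
E
python3 - <<'E'
from h import *
from plant import env,solver
np.set_printoptions(precision=3,suppress=True)
M=R.from_quat(env.get_tool_rot()).as_matrix();print(M, env.get_q())
th=1.71;t=np.array([.559,.1215]);s=blk(th,t,[-.049,0]);p=blk(th,t,[.052,0]);print(s,p)
for b in (0.135,0.135-np.pi):
  for a in (-.1,0,.9,1.57,1.7):
    q=solver.solve_ik([*s,.158],quat(b+a));print(round(b+a,2),q)
  q=solver.solve_ik([*p,.2],quat(b+.9));print("press",q)
E
```

```text
[[ 0.243 -0.    -0.97 ]
 [ 0.97  -0.001  0.243]
 [-0.001 -1.     0.   ]] [-1.391  0.629  0.038  1.518 -0.027  0.996 -0.02 ]
[0.566 0.073] [0.552 0.173]
0.04 [-0.367  0.735  0.299  1.871 -0.363  0.589  0.199]
0.14 [-0.352  0.732  0.276  1.87  -0.336  0.585  0.273]
1.04 [-0.223  0.714  0.072  1.866 -0.088  0.564  0.94 ]
1.71 [-0.124  0.713 -0.083  1.863  0.1    0.57   1.433]
1.83 [-0.104  0.714 -0.115  1.863  0.139  0.573  1.527]
press [-0.428  0.661  0.119  1.821 -0.118  0.667  0.793]
-3.11 [ 0.104  0.749 -0.445  1.856  0.506  0.65   2.53 ]
-3.01 [ 0.12   0.754 -0.471  1.856  0.533  0.659  2.605]
-2.11 [-0.72   0.944  0.957  1.881 -1.01   0.898 -1.352]
-1.44 [-0.568  0.813  0.642  1.876 -0.736  0.705 -0.926]
-1.31 [-0.551  0.804  0.612  1.876 -0.706  0.691 -0.824]
press [-0.962  0.976  1.142  1.836 -1.032  1.071 -1.506]
```

Run:
```python
from h import *
from plant import env,solver,grab_frame
import json
np.set_printoptions(precision=4,suppress=True)
yaw=1.03
z=np.array([-np.sin(yaw),np.cos(yaw)])
c=np.array([.559,.1215])-.06*z
env.move_pose([*c,.30],quat(yaw))
p,q=env.get_ee_pos(),env.get_tool_rot()
f=grab_frame("wrist"); cv2.imwrite("pics/w1.png",f["color"][:,:,::-1])
json.dump([list(map(float,p)),list(map(float,q))],open("w1.json","w"))
T=wristT(f,p,q)
th=1.71;t=np.array([.559,.1215])
print(p,env.get_time(),env.get_ft_force())
for P in ([.085,.068],[.085,-.068],[-.085,-.068],[-.085,.068]): print(proj(f,[[*blk(th,t,P),.026]],T))
```

```text
[0.6102 0.0921 0.2999] 2.8 [-0.1011 -0.0033  0.3924]
[[306.2795   9.5889]]
[[395.349  130.1209]]
[[256.8064 238.0616]]
[[164.81   131.2274]]
```

View pics/w1.png

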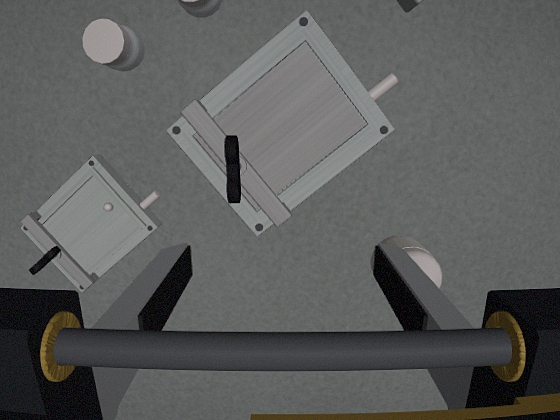

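The middle block's corners show at about (308,11), (395,129), (258,236) and (167,131). All are within about 3 px of the prediction. The wing runs from (232,135) to (234,203), nearly vertical in this view. I'll zoom in.

Run:
```python
import cv2
a=cv2.imread("pics/w1.png")
cv2.imwrite("pics/w1a.png",cv2.resize(a[0:120,270:410],None,fx=5,fy=5,interpolation=cv2.INTER_CUBIC))
cv2.imwrite("pics/w1b.png",cv2.resize(a[95:245,150:310],None,fx=4,fy=4,interpolation=cv2.INTER_CUBIC))
```

```text
(no output)
```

View pics/w1a.png

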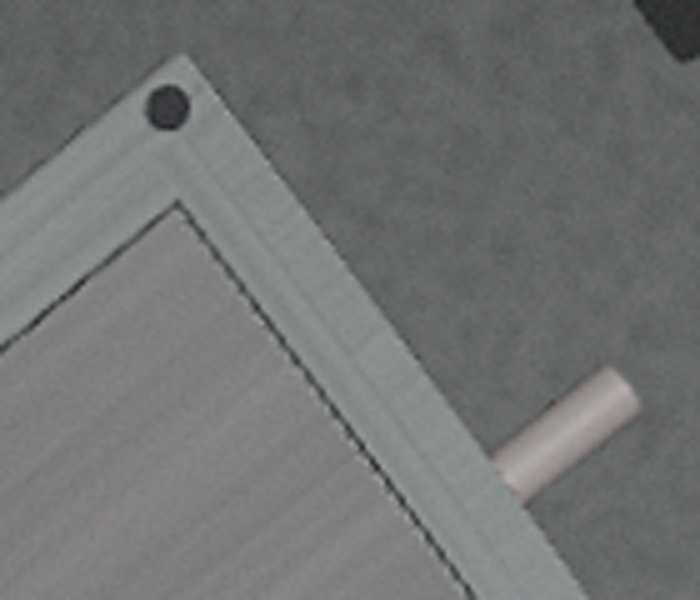

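View pics/w1b.png

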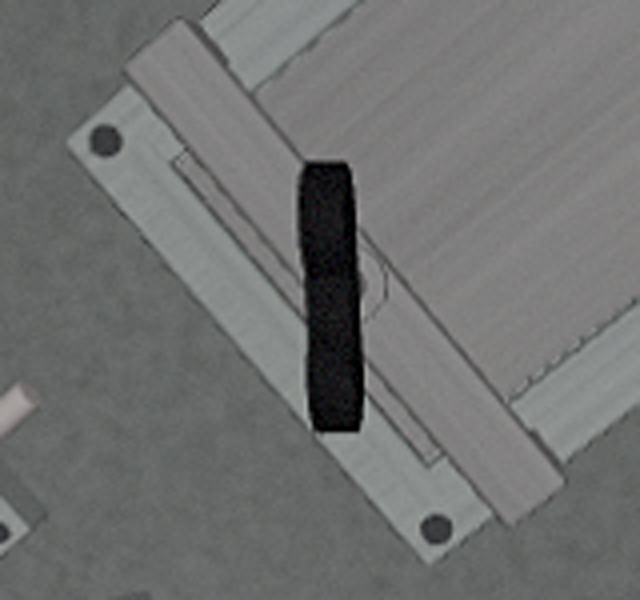

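Run:
```python
from h import *
from plant import env,grab_frame
import json
np.set_printoptions(precision=4,suppress=True)
p,q=json.load(open("w1.json"));f=grab_frame("wrist");T=wristT(f,p,q)
m=np.array([[.085,.068],[.085,-.068],[-.085,-.068],[-.085,.068]])
W=at(f,[[306.6,10.8],[395,129],[257.5,235.5],[166.75,130.75]],.026,T)[:,:2]
th,t,r=fit(m,W);print(th,t,r*1e3)
m2=np.array([[-.04,.0675],[-.058,.0675],[-.058,-.0675],[-.04,-.0675]])
B=np.array([[182,16],[127,68],[512,524],[566,480]])/4+[150,95]
W2=at(f,B,.05,T)[:,:2]
th2,t2,r2=fit(m2,W2);print("bridge",th2,t2,r2*1e3)
th3,t3,r3=fit(np.r_[m,m2],np.r_[W,W2]);print("both",th3,t3,r3*1e3)
e=np.array([[327,161],[337,431],[333,296]])/4+[150,95]
w=at(f,e,.078,T)[:,:2];d=w[0]-w[1]
print("screw pred",blk(th3,t3,[-.049,0]),"wing",w,np.linalg.norm(d),"s=",np.arctan2(d[1],d[0])-th3+np.pi*0)
print("press",blk(th3,t3,[.052,0]))
```

```text
1.7106177012010784 [0.5587 0.1224] [[ 1.4292 -1.1759]
 [-0.6953 -0.787 ]
 [-1.6347  1.031 ]
 [ 0.9009  0.9319]]
bridge 1.7099381748624347 [0.5583 0.1228] [[ 0.8776 -0.5512]
 [ 1.2149  0.9067]
 [-0.9703  0.69  ]
 [-1.1222 -1.0455]]
both 1.7099676040688854 [0.5585 0.1226] [[ 1.5597 -1.4086]
 [-0.5771 -0.9321]
 [-1.407   0.9013]
 [ 1.1409  0.7147]
 [ 0.6984 -0.3681]
 [ 1.0352  1.0898]
 [-1.1494  0.8692]
 [-1.3008 -0.8662]]
screw pred [0.5653 0.0741] wing [[0.5411 0.0874]
 [0.589  0.0591]
 [0.5647 0.0737]] 0.055637679059055645 s= 0.8987022825383733
press [0.5513 0.1741]
```

Run:
```python
from h import *
from plant import env
np.set_printoptions(precision=3,suppress=True)
q=quat(1.03)
x,y=.5513,.1741
env.move_pose([x,y,.17],q)
env.grip(0.0,20)
print(env.get_width(),env.get_ft_force(),env.get_time())
env.line_to([x,y,.146],q,speed=.05)
z=.146
f0=env.get_ft_force();print(f0)
for i in range(40):
    z-=.001
    env.line_to([x,y,z],speed=.02)
    F=env.get_ft_force()-f0
    print(round(z-.097,4),round(env.get_ee_pos()[2]-.097,4),F)
    if F[2]>24: break
    if z-.097<.030: break
print(env.get_time())
```

```text
0.00037661815519049837 [ 0.042 -0.984 -0.977] 4.9667
[-0.299  0.77  -0.687]
0.048 0.0482 [-0.48  -0.957  0.169]
0.047 0.047 [ 1.821 -1.189  0.68 ]
0.046 0.0459 [ 0.753 -0.4   -0.031]
0.045 0.0449 [ 1.442 -0.988  1.028]
0.044 0.044 [ 0.734 -0.273  1.211]
0.043 0.0432 [ 0.178 -1.067  3.003]
0.042 0.0421 [-0.471 -0.161  4.274]
0.041 0.041 [ 0.177 -0.496  4.125]
0.04 0.0399 [0.527 0.397 4.689]
0.039 0.039 [0.174 1.067 4.043]
0.038 0.038 [0.46  1.171 5.126]
0.037 0.037 [0.135 1.26  3.911]
0.036 0.0359 [1.403 1.134 4.58 ]
0.035 0.0349 [0.367 1.32  4.451]
0.034 0.0339 [0.349 1.22  3.941]
0.033 0.0329 [1.058 1.233 3.505]
0.032 0.0325 [-0.333  1.045  9.111]
0.031 0.0324 [-3.081  1.339 16.938]
0.03 0.0324 [-4.631  0.714 24.515]
10.35
```

The plate stopped firmly at 32.4 mm with 24 N on it. I'll lift off, open the gripper and look.

Run:
```python
from h import *
from plant import env,grab_frame
import json
np.set_printoptions(precision=4,suppress=True)
yaw=1.03;z=np.array([-np.sin(yaw),np.cos(yaw)])
env.line_to([.5513,.1741,.2],speed=.12)
c=np.array([.5653,.0741])-.07*z+np.array([0,.03])
env.move_pose([*c,.24],quat(yaw))
env.grip(.06)
p,q=env.get_ee_pos(),env.get_tool_rot()
f=grab_frame("wrist"); cv2.imwrite("pics/w2.png",f["color"][:,:,::-1])
s=grab_frame("scene")["color"][:,:,::-1]; cv2.imwrite("pics/s2.png",cv2.resize(s[150:290,230:390],None,fx=5,fy=4))
json.dump([list(map(float,p)),list(map(float,q))],open("w2.json","w"))
print(p,env.get_time(),env.get_width())
```

```text
[0.6253 0.068  0.24  ] 12.8333 0.05982680240332037
```

View pics/w2.png

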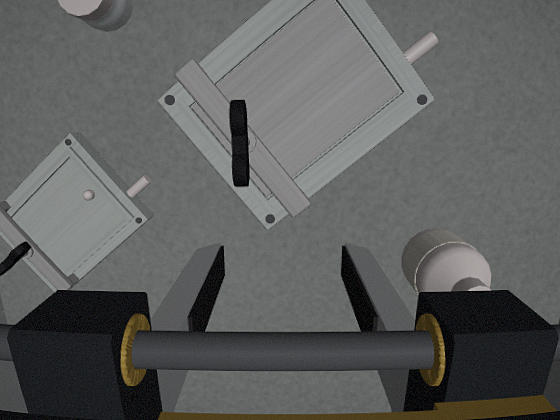

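View pics/s2.png

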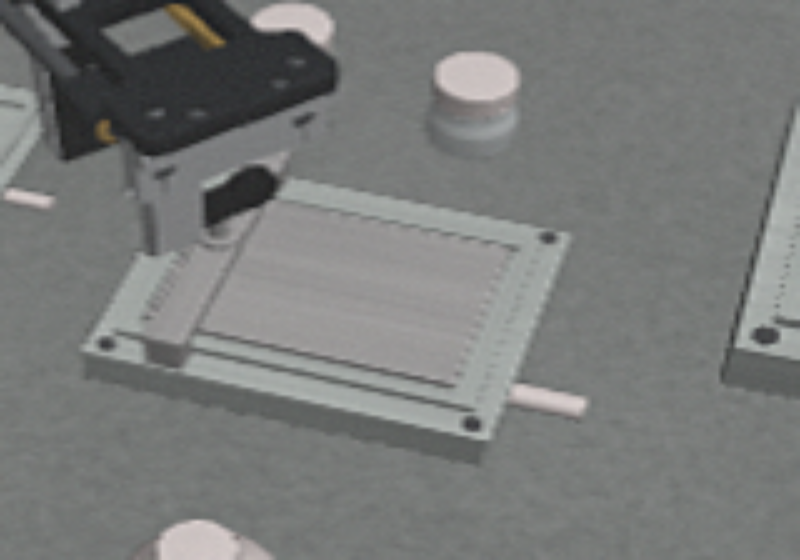

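The plate edge in the scene crop, around (455,385), now sits down in the pocket. The wing in the wrist view runs from (238,100) to (241,186). I'll measure it more closely.

Run:
```python
import cv2
a=cv2.imread("pics/w2.png")
cv2.imwrite("pics/w2b.png",cv2.resize(a[85:205,180:300],None,fx=5,fy=5,interpolation=cv2.INTER_CUBIC))
a=cv2.imread("pics/w2.png")
cv2.imwrite("pics/w2a.png",cv2.resize(a[0:150,300:450],None,fx=4,fy=4,interpolation=cv2.INTER_CUBIC))
```

```text
(no output)
```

View pics/w2b.png

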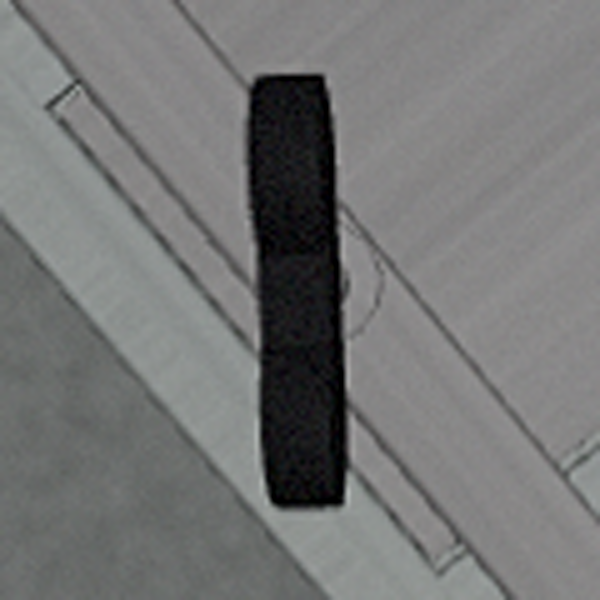

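View pics/w2a.png

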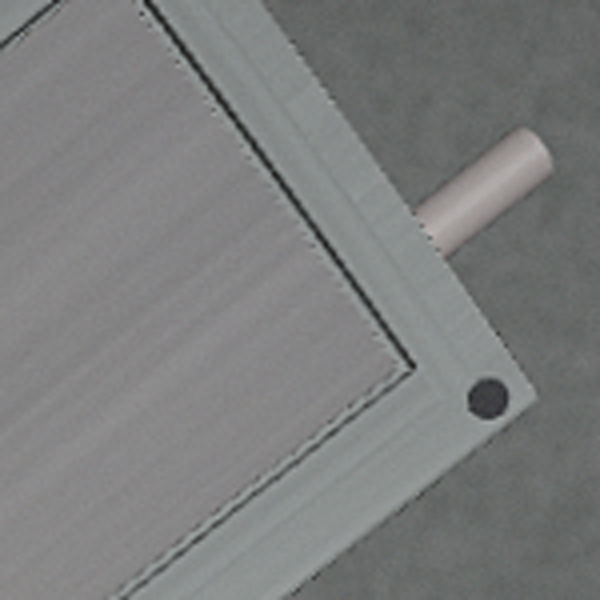

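Run:
```python
from h import *
from plant import env,grab_frame
import json
np.set_printoptions(precision=4,suppress=True)
p,q=json.load(open("w2.json"));f=grab_frame("wrist");T=wristT(f,p,q)
e=np.array([[290,75],[307,505],[299,290]])/5+[180,85]
w=at(f,e,.078,T)[:,:2];d=w[0]-w[1]
a=np.arctan2(d[1],d[0]);th=1.71
print(w,np.linalg.norm(d),"s",a-th)
c=(w[2]+[.5653,.0741])/2; s=.5*(a-th)+.5*.8987; print(c,s)
yaw=th-np.pi/2+s
env.move_pose([*c,.20],quat(yaw))
env.line_to([*c,.158],quat(yaw),speed=.08)
f0=env.get_ft_force()
env.grip(0.0,30)
print(env.get_width(),env.get_ft_force()-f0,env.get_torque(),env.get_ee_pos(),env.get_time(),yaw)
json.dump([list(c),s],open("g.json","w"))
f=grab_frame("wrist"); cv2.imwrite("pics/w3.png",f["color"][:,:,::-1])
```

```text
[[0.5411 0.087 ]
 [0.589  0.0591]
 [0.5646 0.0734]] 0.055382618077616304 s 0.9051265960464896
[0.5649 0.0738] 0.9019132980232448
0.008792886066853411 [-2.5831 -1.9189  2.0875] [-0.875   0.5726 -0.0251] [0.5643 0.0726 0.158 ] 14.7917 1.0411169712283481
```

View pics/w3.png

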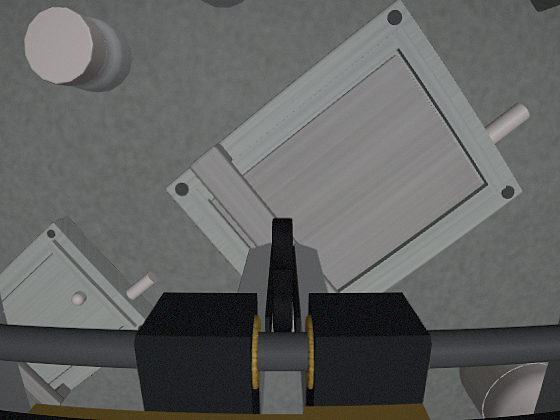

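```bash
cat > turn.py <<'E'
from h import *
from plant import env
np.set_printoptions(precision=3,suppress=True)
def eeyaw():
    M=R.from_quat(env.get_tool_rot()).as_matrix();return np.arctan2(M[1,0],M[0,0])
def go(c,s,th=1.71,z=.158):
    env.move_pose([*c,z],quat(th-np.pi/2+s))
    F=env.get_ft_force();m=env.get_torque();p=env.get_ee_pos()
    print("cmd %.3f act %.3f t %.2f"%(s,eeyaw()-th+np.pi/2,env.get_time()),"F",F,"M",m,"p",p[:2],"w %.4f"%env.get_width(),flush=True)
    return m
E
python3 - <<'E'
from turn import *
c=np.array([.5641,.0723])
env.grip(0.0,40)
go(c,.902)
for s in (.8,.65,.5,.35,.2,.1): go(c,s)
E
```

```text
cmd 0.902 act 0.902 t 15.31 F [-2.212 -2.324  1.319] M [-0.507  0.376  0.002] p [0.564 0.072] w 0.0088
cmd 0.800 act 0.802 t 15.56 F [-0.801 -1.39   2.022] M [-0.455  0.349 -0.078] p [0.564 0.073] w 0.0087
cmd 0.650 act 0.655 t 15.81 F [-1.208 -0.45   2.352] M [-0.365  0.278 -0.091] p [0.564 0.073] w 0.0089
cmd 0.500 act 0.507 t 16.06 F [ 0.295 -1.151  1.683] M [-0.28   0.241 -0.075] p [0.564 0.073] w 0.0087
cmd 0.350 act 0.357 t 16.31 F [ 0.637 -0.678  0.837] M [-0.113  0.149 -0.126] p [0.564 0.073] w 0.0086
cmd 0.200 act 0.208 t 16.56 F [ 0.27  -0.036  0.313] M [-0.033 -0.011 -0.061] p [0.564 0.073] w 0.0089
cmd 0.100 act 0.106 t 16.81 F [0.899 0.809 0.042] M [ 0.164 -0.221 -0.089] p [0.564 0.073] w 0.0085
```

Run:
```python
from turn import *
c=np.array([.5641,.0723])
s=.1;n=0
while s>-.16:
    s-=.02
    m=go(c,s)
    if abs(m[2])>.4: break
```

```text
cmd 0.080 act 0.082 t 17.06 F [1.928 1.505 0.021] M [ 0.227 -0.418  0.1  ] p [0.564 0.073] w 0.0084
cmd 0.060 act 0.061 t 17.31 F [ 2.451  1.829 -2.366] M [ 0.46  -0.549  0.02 ] p [0.564 0.073] w 0.0083
cmd 0.040 act 0.040 t 17.56 F [ 3.329  1.946 -2.271] M [ 0.638 -0.728  0.016] p [0.564 0.073] w 0.0089
cmd 0.020 act 0.020 t 17.81 F [ 3.904  2.557 -2.087] M [ 0.727 -0.841  0.06 ] p [0.564 0.073] w 0.0085
cmd -0.000 act -0.000 t 18.06 F [ 4.39   2.513 -2.049] M [ 0.69  -0.916  0.02 ] p [0.564 0.073] w 0.0089
cmd -0.020 act -0.019 t 18.31 F [ 3.718  3.25  -2.093] M [ 0.607 -0.947  0.304] p [0.564 0.073] w 0.0086
cmd -0.040 act -0.038 t 18.56 F [ 5.1    2.692 -2.598] M [ 0.652 -0.884  0.477] p [0.565 0.073] w 0.0085
```

Run:
```python
from turn import *
from plant import grab_frame
c=np.array([.5641,.0723])
env.pause(.3);print(env.get_torque(),eeyaw()-1.71+np.pi/2)
go(c,-.055);env.pause(.2);print(env.get_torque(),eeyaw()-1.71+np.pi/2)
f=grab_frame("wrist"); cv2.imwrite("pics/w4.png",f["color"][:,:,::-1])
f=grab_frame("scene")["color"][:,:,::-1];cv2.imwrite("pics/s4.png",cv2.resize(f[150:290,230:390],None,fx=5,fy=4))
```

```text
[ 0.673 -0.922  0.408] -0.03801421357433532
cmd -0.055 act -0.053 t 19.11 F [ 4.3    3.207 -2.916] M [ 0.654 -0.918  0.49 ] p [0.564 0.073] w 0.0088
[ 0.649 -0.89   0.533] -0.052655695981340234
```

View pics/w4.png

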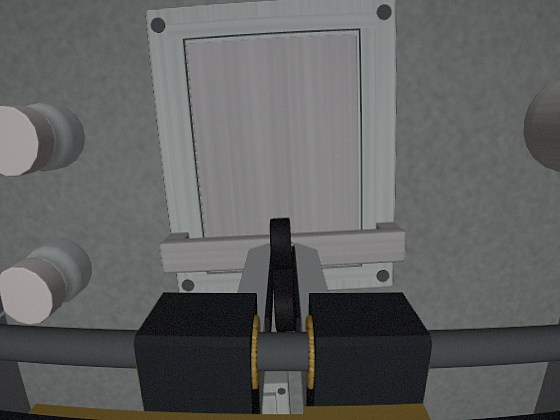

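View pics/s4.png

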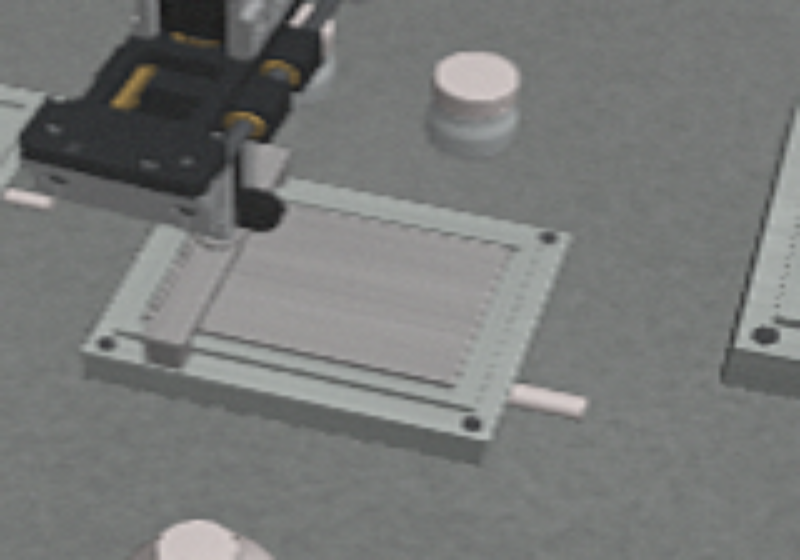

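The wing lies along the block's x at (280,220)-(286,320), and the torque has climbed to 0.53 N m, so the screw is seated. The pads have slipped about 0.05 rad past the wing. I'll re-grip square at 0, then back off.

Run:
```python
from turn import *
from plant import grab_frame
c=np.array([.5643,.0727])
env.grip(.02)
go(c,0)
env.grip(0.0,40)
go(c,0); 
p=env.get_ee_pos()
for s in (.2,.4,.6,.8,1.,1.2,1.4,1.5,1.571): go(c,s)
env.pause(.2)
print(env.get_torque(),eeyaw()-1.71+np.pi/2)
f=grab_frame("wrist"); cv2.imwrite("pics/w5.png",f["color"][:,:,::-1])
f=grab_frame("scene")["color"][:,:,::-1];cv2.imwrite("pics/s5.png",cv2.resize(f[150:290,230:390],None,fx=5,fy=4))
f=grab_frame("top")["color"][:,:,::-1];cv2.imwrite("pics/t5.png",f)
```

```text
cmd 0.000 act -0.001 t 20.07 F [ 0.257  1.042 -1.188] M [-0.045  0.073 -0.047] p [0.564 0.073] w 0.0199
cmd 0.000 act -0.000 t 20.67 F [ 2.878  0.504 -1.218] M [-0.099 -0.248  0.04 ] p [0.565 0.073] w 0.0087
cmd 0.200 act 0.195 t 20.93 F [ 2.32  -0.054 -1.662] M [-0.035 -0.309  0.075] p [0.564 0.073] w 0.0086
cmd 0.400 act 0.392 t 21.18 F [ 1.283  0.501 -1.269] M [-0.113 -0.336  0.068] p [0.564 0.073] w 0.0086
cmd 0.600 act 0.591 t 21.44 F [ 0.753 -0.701 -0.729] M [-0.163 -0.275  0.089] p [0.564 0.073] w 0.0087
cmd 0.800 act 0.791 t 21.70 F [ 1.074 -0.742 -0.057] M [-0.209 -0.175  0.099] p [0.564 0.072] w 0.0089
cmd 1.000 act 0.990 t 21.96 F [ 0.674 -1.279  0.171] M [-0.277 -0.133  0.039] p [0.564 0.072] w 0.0087
cmd 1.200 act 1.190 t 22.22 F [ 0.737 -1.803  0.781] M [-0.371 -0.146  0.03 ] p [0.564 0.072] w 0.0086
cmd 1.400 act 1.390 t 22.48 F [ 0.889 -2.454  1.479] M [-0.57  -0.072  0.062] p [0.564 0.072] w 0.0085
cmd 1.500 act 1.493 t 22.73 F [ 0.159 -3.458  2.639] M [-0.757  0.03   0.038] p [0.564 0.072] w 0.0085
cmd 1.571 act 1.566 t 22.98 F [-0.828 -3.876  2.772] M [-0.972  0.058  0.041] p [0.564 0.072] w 0.0088
[-1.194  0.068  0.006] 1.5686308397990627
```

View pics/w5.png

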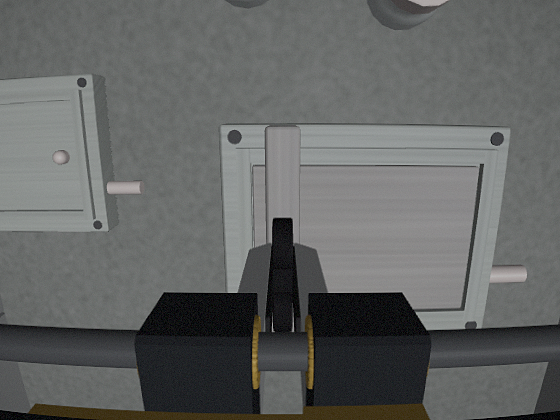

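View pics/s5.png

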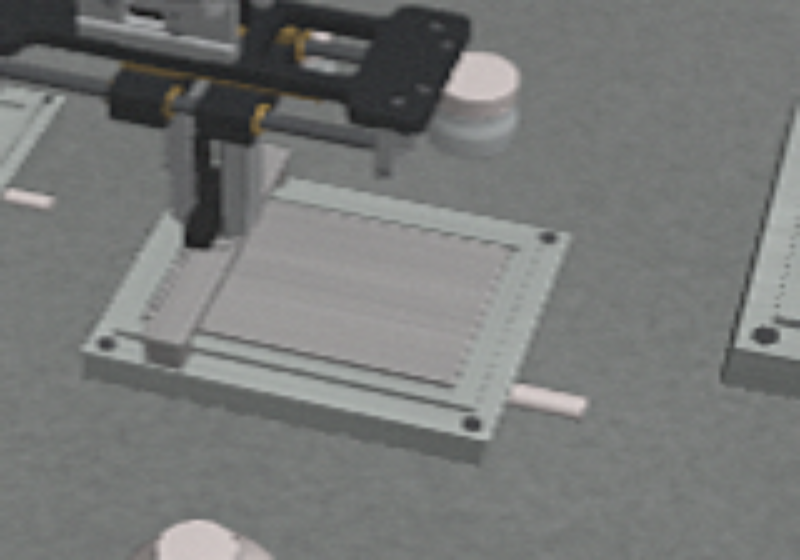

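View pics/t5.png

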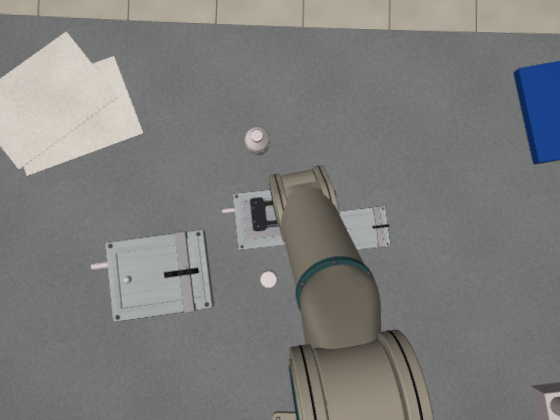

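Run:
```python
from plant import env,workorder
print(env.get_width(),env.get_time(),workorder.finish_job())
```

```text
the job is handed in; nothing more can be done
0.008607637147038955 23.325 None
```

I pressed the plate home, seated the clamp screw, backed it off a quarter turn and handed the job in at 23.3 s, with the gripper still holding the wings. The hand-in reports no verdict.

- **Plate:** I pressed above the pin with the fingers closed. The plate stopped firmly with its top at about 32.4 mm (32 mm expected) under 24 N, a little over the 8 to 20 N given. In later pictures it lies level with even gaps.
- **Seating:** The screw started about 0.90 rad backed off. I turned it clockwise to a stop near 0 rad, where the moment rose to about 0.5 N m with the wing along the block's x.
- **Grip slip:** The pads slipped about 0.05 rad at the stop, so I opened, re-gripped square at 0 and only then backed off.
- **Back-off:** The tool ended 1.569 rad from the seated direction. The wing sat square in the pads along the bridge, with an opening of 8.6 mm.
- **Pots and bottle:** I did not touch them. The bottle and one pot are unchanged in the last top view. The other pot was hidden by the arm in that view; I last saw both standing, in the wrist picture taken at seating.
- **Disagreement:** The top and scene cameras placed the block a few mm apart. I used the wrist camera instead, and on gripping, the arm shifted about 1.4 mm to centre on the screw.

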